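# Free the stuck vent cap behind the seedling cups

### The job

The vent cap for the open planter has slid to the bottom of the sloping feed lane and is caught under the lane's holding lips, behind two covered seedling cups. First stand both cups on the pebble tray at the side, then push the cap back up the lane until it is clear of the lips, lift it out and set it upright and centred over the planter's mouth; only then put the cups back, the round cup in the middle of the round saucer and the square cup in the middle of the square saucer. Keep the cups upright all the time, and leave the white bottle and the brush where they are.

Things in the scene. Friction and masses are not known exactly. Their poses are not given: they have to be found in the camera images.
- cap_mid (a point): White plastic vent cap, loose, 60 g: foot flange 62 mm in diameter, 6 thick, with an upright cylinder 40 mm in diameter; 60 mm high in all. Grip or push it by the cylinder. The point is its centre, 30 mm above its underside; z its axis. It starts in the lane, centre 31-37 mm up from the lower end; it lifts freely beyond 65 mm, fingers fit at both sides beyond 75 mm. It stays where left on the slope.
- lane: Grey/aluminium gutter, fixed, 190 x 83 mm. Origin: on the table under its open lower end; x runs level, up the lane, z up. Floor 71 mm wide, 12 mm above the table at x=0, rising 0.10 rad; low end stop 8 mm high, 4 thick. Side cheeks 45 mm high to x=46 mm, then walls 8 mm; upper end plate 30 mm high. Inside the cheeks, to x=40 mm, lips 9-13 mm above the floor, 50 mm apart, hold the cap's flange down.
- round_cup_mid (a point): Round covered seedling cup, loose, about 160 g: black, 52 mm in diameter at the foot, 60 mm at the top, (grey rim 63 mm in diameter 58 to 63 mm up), clear dome on top; 76 mm high in all. The point is its centre, 38 mm above its underside, where it is 57 mm in diameter. It starts on the round saucer.
- square_cup_mid (a point): Square covered seedling cup, loose, about 180 g: black, upright walls 54 by 54 mm, (grey rim 57 mm wide 56 to 61 mm up), clear flat cover; 70 mm high in all. The point is its centre, 35 mm above its underside; x and y are square to its walls. It starts on the square saucer.
- round_saucer: Round terracotta saucer, fixed, 92 mm in diameter, in front of the lane's lower end, to the left or right. Origin: middle of its underside, on the table. Flat floor 4 mm above the table, 84 mm across inside its rim, which is 8 mm high.
- square_saucer: Square terracotta saucer, fixed, 92 by 92 mm, beside the round one. Origin: middle of its underside, on the table. Flat floor 4 mm above the table, 84 by 84 mm inside its rim, which is 8 mm high.
- tray: Side area: grey rectangular tray with a flat bed of pebbles, fixed, 250 mm (its x) by 140 mm (its y), to the left or right of the work. Origin: middle of its underside, on the table. Inner floor 5 mm above the table, 240 by 130 mm, rim 14 mm high and 5 mm thick. Room for both cups, one behind the other along its x.
- planter: Open white ceramic planter, fixed, round, 88 mm in diameter at the top, 60 mm high, with a thick flat rim round a mouth 40 mm in diameter; on the side opposite the tray. Origin: middle of its underside, on the table. The cap's flange rests on the rim, so that the cap's centre is then 90 mm above the table.
- bottle_mid (a point): Bystander: white plastic bottle, loose, 56 mm in diameter, 150 mm high, at the far left. The point is 75 mm above its underside. Leave alone.
- brush_grip (a point): Bystander: small hand brush with a wooden handle, 170 mm long, lying on the table at the far right. The point is on its handle. Leave alone.
Mind the look-alikes: they are no part of the job. What is shaped like the part that bears cap_mid but yellow is not meant. What is shaped like the planter but yellow is not meant.

How it is judged:
By the outcome, as a careful person would: the job done as asked, in the order asked, and still so for the second after the job is handed in, with the robot touching nothing.
It also fails if it takes over 131 s, if anything falls off the work surface, if the arm or the gripper's body presses on something with over 40 N, if the wrist force passes 120 N, or if a joint passes its speed limit or range.

### The arm

A 6-joint arm with a two-finger parallel gripper is mounted at the origin on the work surface. World frame = base frame: x ahead of the robot, y to its left, z up, the work surface at z = 0. Lengths are in m, angles in rad, forces in N, time in s.
With the tool pointing down it reaches from about 0.325 to 0.775 m from the base axis. Payload 5.5 kg.
Tool frame: the origin (TCP) lies midway between the tips of the shut fingers; the grasp point (between the pads) lies arm.hold_point_z behind it (arm.hold_point_z is the distance from the TCP to the grasp point, in m); y points along the fingers, z is the direction in which the jaws open and shut, and the axes are right-handed (so a half turn about y gives the same grasp; the last joint's range is limited). The gripper opens to 85 mm and grips with 20 to 120 N. Pads are 22 mm wide; open, the fingers measure 114 mm over their backs; the gripper's body (76 mm by 85 mm) begins 54 mm behind the grasp point. The pads swing forward as they close: fully open they stand 13 mm farther back than shut.
Start: joints at [-1.175, 0.091, 1.231, -0, 1.82, -0.057], TCP at [0.262, -0.54, 0.195] pointing down, gripper open.
Joint ranges: [-2.87, 2.87], [-0.86, 2.18], [0.17, 2.46], [-1.51, 4.65], [0.06, 2.69], [-2.65, 2.65]. Speed limits (rad/s): [2.57, 2.57, 3.01, 3.14, 3.14, 3.14].

### API

Orientations are given as a unit quaternion [x, y, z, w].
In Python, from workcell import arm gives the robot as it stands. The module is installed in compiled form; this text tells all that it offers. Calls block until the motion is done:
- arm.move_to(position, orientation): joint-space move of the TCP to a pose.
- arm.move_l(position, speed=0.15, attitude=None, max_force=None): straight line of the TCP; attitude=None keeps the orientation; speed is the mean speed in m/s. With max_force (N) it stops when the force on the tool has changed by that much, and returns True; else False.
- arm.move_joints(angles): joint-space move.
- arm.grip(opening, effort=None): opening from 0.0 (shut) to 1.0 (fully open); effort is the grip in N (None keeps the last); returns when the fingers have stopped.
- arm.sleep(seconds).
- arm.ik(position, orientation): joint angles nearest the present ones, or None.
- arm.get_state(): the state.
- arm.snapshot(name): name is "scene" or "top" or "wrist"; returns a dict with "frame" (384x512x3 uint8, red, green, blue), "z_map" (384x512 float32, m along the optical axis (not along the pixel's ray), 0 where there is no reading), "fx", "fy", "cx", "cy" (pixels), "T" (4x4, takes a point from camera to world coordinates). Camera axes: x right, y up, looking along -z (the intrinsics and any distortion apply to the point x, -y, -z); pixel columns grow to the right and rows downward; lengths in m; the calibration is good to about 2 mm. A picture is of the moment at which its call begins.
A pose or a line that the arm cannot do raises arm.Unreachable and nothing moves.
- arm.finish_job(): hands the job in, once; it reports no verdict.
The state is a dict: "time_s": time; "joints": joint angles; "joint_velocities": joint speeds; "effort": joint torques, N m; "tool_pos": TCP position; "eef_rot": TCP orientation; "ft_force": force on the tool from outside, world axes, zero at the start; "wrist_torque": the same for the moment, N m; "gripper_width": opening from 0.0 (shut) to 1.0 (fully open).
Only numpy, scipy, OpenCV 4.12 (cv2) and the standard library are available. Lean on these libraries where they do the work, as an engineer would, in place of code of your own. Each camera call takes 0.05 s, during which the arm holds its last target.

## Working session

There is one attempt and no reset: what is moved stays moved. The work goes in short steps, each a Python script; the robot and the scene stay as the last script left them, time stands still between calls to the robot, and variables do not carry over. Pictures are saved under pics/ and viewed, and the job is handed in when it is done.

```bash
mkdir -p pics; ls; cat > h.py <<'E'
import numpy as np, cv2
from workcell import arm
def snap(n,f):
    s=arm.snapshot(n); cv2.imwrite(f'pics/{f}.png',cv2.cvtColor(s['frame'],cv2.COLOR_RGB2BGR)); np.savez(f'pics/{f}.npz',**{k:s[k] for k in s}); return s
def cloud(s):
    z=s['z_map']; v,u=np.mgrid[0:z.shape[0],0:z.shape[1]]
    P=np.stack([(u-s['cx'])/s['fx']*z,-(v-s['cy'])/s['fy']*z,-z,np.ones_like(z)],-1)
    W=P@np.array(s['T']).T; W=W[...,:3]; W[z<=0]=np.nan; return W
def plane(s,u,v,h):
    d=np.array([(u-s['cx'])/s['fx'],-(v-s['cy'])/s['fy'],-1]); T=np.array(s['T']); d=T[:3,:3]@d; o=T[:3,3]
    return o+d*(h-o[2])/d[2]
E
python3 - <<'E'
from h import *
for n in('scene','top','wrist'):
    s=snap(n,n+'0'); print(n,s.keys(),s['fx'],s['cx'],s['cy'],np.round(s['T'],3).tolist())
st=arm.get_state(); print(st, arm.hold_point_z)
E
```

```text
pics
scene dict_keys(['frame', 'z_map', 'fx', 'fy', 'cx', 'cy', 'T']) 441.8162109367784 261.3053373636199 190.7615094087018 [[-0.64, -0.418, 0.645, 1.349], [0.769, -0.347, 0.537, 0.654], [-0.001, 0.84, 0.543, 0.775], [0.0, 0.0, 0.0, 1.0]]
top dict_keys(['frame', 'z_map', 'fx', 'fy', 'cx', 'cy', 'T']) 457.1793956292589 255.92541605913317 189.84087449223497 [[0.002, 0.999, -0.047, 0.476], [-1.0, 0.002, 0.004, -0.0], [0.004, 0.047, 0.999, 1.402], [0.0, 0.0, 0.0, 1.0]]
wrist dict_keys(['frame', 'z_map', 'fx', 'fy', 'cx', 'cy', 'T']) 297.74748700181937 254.5293007972798 189.25788823577486 [[0.437, 0.861, 0.258, 0.328], [-0.899, 0.42, 0.124, -0.509], [-0.001, -0.286, 0.958, 0.373], [0.0, 0.0, 0.0, 1.0]]
{'time_s': 0.15, 'joints': array([-1.17471131e+00,  9.16669660e-02,  1.23163287e+00, -1.18460976e-05,
        1.81978166e+00, -5.67139451e-02]), 'joint_velocities': array([-0.0005783 , -0.0006752 , -0.00278084,  0.00133357, -0.00175335,
        0.00022894]), 'effort': array([ 2.32518169e-04, -4.59373069e+01, -4.18526745e+01, -1.57343302e-04,
        9.55187104e-03, -9.99816422e-06]), 'tool_pos': array([ 0.26237359, -0.5392936 ,  0.19460867]), 'eef_rot': array([-0.15881635,  0.68958024, -0.68854397,  0.15863056]), 'ft_force': array([ 0.07126637,  0.49336772, -0.23502549]), 'wrist_torque': array([ 0.00959336, -0.02950989, -0.04378364]), 'gripper_width': 0.9979232077897563} 0.0187
```

View pics/top0.png

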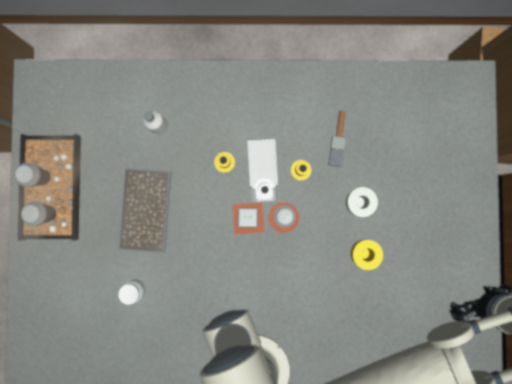

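View pics/scene0.png

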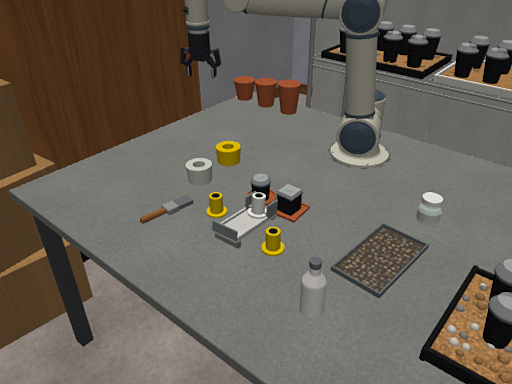

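Top view (up = +x, left = +y):
- **Cap:** candidates are white at (264,189) in the lane, and yellow at (225,162) and (301,170). The white one in the lane fits.
- **Planter:** candidates are white at (362,202) and yellow at (367,255). The white one fits.
- **Cups:** square at (248,217) and round at (284,216).
- **Tray:** (146,210).

Next I'll confirm these in a crop.

```bash
python3 - <<'E'
import cv2
a=cv2.imread('pics/top0.png')[120:280,210:400]
cv2.imwrite('pics/crop0.png',cv2.resize(a,None,fx=3.6,fy=3.6,interpolation=cv2.INTER_CUBIC))
E
```

```text
(no output)
```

View pics/crop0.png

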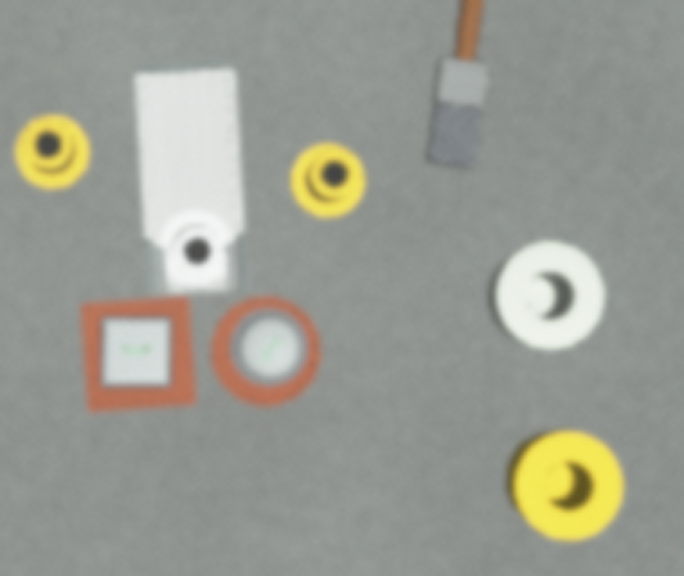

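```bash
python3 - <<'E'
from h import *
s=dict(np.load('pics/top0.npz')); f=s['frame']; W=cloud(s)
# table plane check
for u,v in [(200,300),(300,300),(200,90),(420,150),(100,280),(264,189),(264,170),(264,150),(248,217),(284,216),(146,210),(362,190),(350,202)]: print((u,v),np.round(W[v,u],4))
hsv=cv2.cvtColor(f,cv2.COLOR_RGB2HSV)
for (u,v) in [(248,217),(237,208),(284,205),(146,210),(362,190),(264,150),(251,170),(275,170)]: print((u,v),hsv[v,u],f[v,u])
E
```

```text
(200, 300) [ 0.2063  0.1645 -0.0057]
(300, 300) [ 0.208  -0.1395  0.0017]
(200, 90) [8.516e-01 1.686e-01 7.000e-04]
(420, 150) [ 0.6668 -0.5125 -0.0031]
(100, 280) [ 0.2663  0.4697 -0.0054]
(264, 189) [ 0.5412 -0.0284  0.0747]
(264, 170) [ 0.6014 -0.0295  0.0223]
(264, 150) [ 0.6615 -0.0293  0.0277]
(248, 217) [0.4599 0.0179 0.0717]
(284, 216) [ 0.463  -0.0862  0.0796]
(146, 210) [0.4798 0.3304 0.0028]
(362, 190) [ 0.5394 -0.3162  0.0631]
(350, 202) [ 0.5043 -0.2816  0.0589]
(248, 217) [ 70  27 218] [195 218 203]
(237, 208) [  8 112 173] [173 116  97]
(284, 205) [  7  78 169] [169 130 117]
(146, 210) [ 20  37 123] [123 117 105]
(362, 190) [ 51   7 239] [234 239 232]
(264, 150) [ 60   3 227] [224 227 224]
(251, 170) [ 60   3 227] [224 227 224]
(275, 170) [ 60   2 222] [220 222 220]
```

The crop confirms it: the white cap sits in the lane's lower end, the white planter is at the right, and the yellow look-alikes are separate. Next I'll take wrist-camera close-ups.

```bash
cat >> h.py <<'E'
from scipy.spatial.transform import Rotation as Ro
def ori(ang):
    """tool down (y=-Z), jaw axis z along angle ang in world xy"""
    y=np.array([0,0,-1.]); z=np.array([np.cos(ang),np.sin(ang),0]); x=np.cross(y,z)
    return Ro.from_matrix(np.stack([x,y,z],1)).as_quat()
E
python3 - <<'E'
from h import *
st=arm.get_state(); print(np.round(Ro.from_quat(st['eef_rot']).as_matrix(),2))
for a in [np.pi/2,-np.pi/2,0,np.pi]:
    print(a,[None if arm.ik(p,ori(a)) is None else np.round(arm.ik(p,ori(a)),2) for p in ([.46,-.03,.3],[.5,.33,.2],[.5,-.3,.2])])
E
```

```text
[[-0.9  -0.    0.44]
 [-0.44  0.   -0.9 ]
 [-0.   -1.   -0.  ]]
1.5707963267948966 [array([-0.14, -0.23,  1.35, -0.  ,  2.02, -1.71]), array([ 0.53,  0.09,  1.22, -0.  ,  1.83, -1.04]), array([-0.6 ,  0.05,  1.27, -0.  ,  1.83, -2.17])]
-1.5707963267948966 [array([-0.14, -0.23,  1.35, -0.  ,  2.02,  1.43]), array([ 0.53,  0.09,  1.22, -0.  ,  1.83,  2.1 ]), array([-0.6 ,  0.05,  1.27, -0.  ,  1.83,  0.97])]
0 [array([-0.14, -0.23,  1.35, -0.  ,  2.02, -0.14]), array([ 0.53,  0.09,  1.22, -0.  ,  1.83,  0.53]), array([-0.6 ,  0.05,  1.27, -0.  ,  1.83, -0.6 ])]
3.141592653589793 [None, array([ 0.53,  0.09,  1.22, -0.  ,  1.83, -2.62]), array([-0.6 ,  0.05,  1.27, -0.  ,  1.83,  2.54])]
```

```bash
python3 - <<'E'
from h import *
q=ori(-np.pi/2)
arm.move_to([.46,-.30,.25],q); snap('wrist','wp')
arm.move_to([.46,-.03,.25],q); s=snap('wrist','ww'); print(np.round(s['T'],3).tolist())
arm.move_to([.44,.33,.25],q); snap('wrist','wt')
print(arm.get_state()['time_s'])
E
python3 -c "
import cv2,numpy as np
a=[cv2.imread(f'pics/{n}.png') for n in('wp','ww','wt')]
cv2.imwrite('pics/mw.png',cv2.resize(a[1],None,fx=1.5,fy=1.5)); cv2.imwrite('pics/mm.png',cv2.resize(np.hstack([a[0],a[2]]),(800,300)))"
```

```text
[[-0.001, 0.958, 0.286, 0.533], [-1.0, -0.002, 0.001, -0.033], [0.001, -0.286, 0.958, 0.428], [0.0, 0.0, 0.0, 1.0]]
3.9
```

View pics/mw.png

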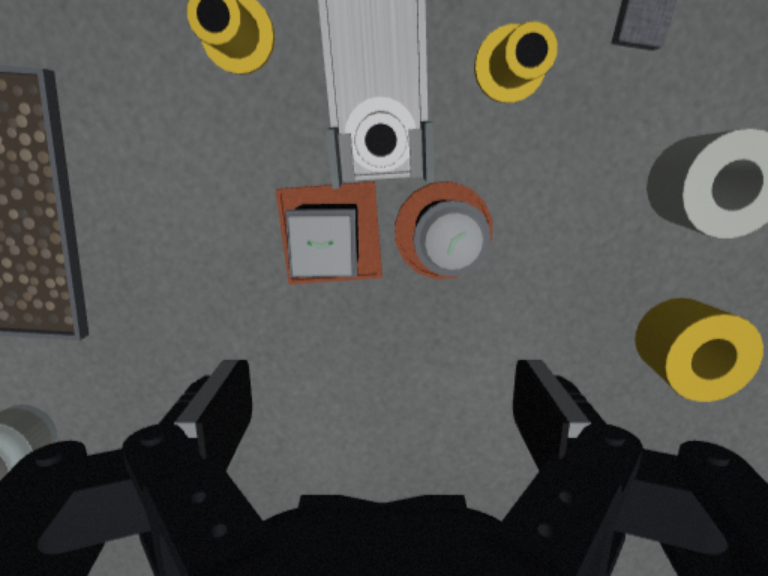

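View pics/mm.png

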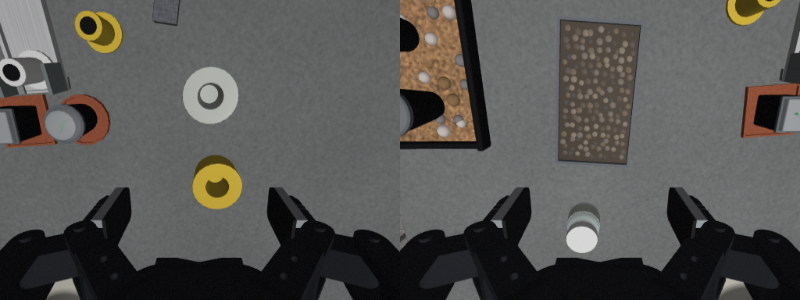

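Wrist views at 1.5x show the cap top at (380,140), square cup cover at (321,243) and round dome at (455,240). The planter and tray are fully visible in the other two pictures. Now I'll measure.

```bash
cat >> h.py <<'E'
def cast(s,pix,h):
    pix=np.asarray(pix,float).reshape(-1,2); T=np.array(s['T'])
    d=np.stack([(pix[:,0]-s['cx'])/s['fx'],-(pix[:,1]-s['cy'])/s['fy'],-np.ones(len(pix))],1)@T[:3,:3].T
    return (T[:3,3]+d*((h-T[2,3])/d[:,2])[:,None])[:,:2]
def comps(m,amin=60):
    n,l,st,c=cv2.connectedComponentsWithStats(m.astype(np.uint8))
    return [(l==i) for i in range(1,n) if st[i,4]>=amin]
def outline(m):
    c,_=cv2.findContours(m.astype(np.uint8),cv2.RETR_EXTERNAL,cv2.CHAIN_APPROX_NONE); return max(c,key=len).reshape(-1,2)
def rect(s,m,h):
    (c,wh,a)=cv2.minAreaRect((cast(s,outline(m),h)*1000).astype(np.float32)); return np.round(c,1),np.round(wh,1),round(a,2)
def circ(s,m,h):
    p=(cast(s,outline(m),h)*1000).astype(np.float32); p=cv2.convexHull(p); A=np.c_[2*p[:,0],np.ones(len(p))]
    x=np.linalg.lstsq(A,(p[:,0]**2).sum(1),rcond=None)[0]; c,r=cv2.minEnclosingCircle(p)
    return 'lsq',np.round(x[:2],1),round(float(np.sqrt(x[2]+x[:2]@x[:2])),1),'enc',np.round(c,1),round(r,1)
def ld(n): return dict(np.load(f'pics/{n}.npz'))
E
python3 - <<'E'
from h import *
for n in('ww','top0'):
    s=ld(n); f=s['frame']; hsv=cv2.cvtColor(f,cv2.COLOR_RGB2HSV); W=cloud(s); Z=W[...,2]
    print('==',n)
    ok=(W[...,0]>.40)&(W[...,0]<.56)&(W[...,1]>-.16)&(W[...,1]<.09)
    red=((hsv[...,0]<12)|(hsv[...,0]>172))&(hsv[...,1]>90)&ok
    for m in comps(red,100): print('red',m.sum(),rect(s,m,.008),circ(s,m,.008))
    tall=(Z>.045)&ok
    for m in comps(tall,60):
        zt=np.nanpercentile(Z[m],95); print('tall',m.sum(),round(zt,4),np.round(np.nanmean(W[m],0),3),rect(s,m,.068),circ(s,m,.068))
for n in('wp','top0'):
    s=ld(n); W=cloud(s);Z=W[...,2]; sat=cv2.cvtColor(s['frame'],cv2.COLOR_RGB2HSV)[...,1]
    ok=(W[...,1]<-.2)&(W[...,1]>-.4)&(W[...,0]>.42)&(W[...,0]<.62)&(Z>.045)&(sat<90)
    for m in comps(ok,60): print('planter',n,m.sum(),np.nanmedian(Z[m]),circ(s,m,.060))
for n in('wt','top0'):
    s=ld(n); f=s['frame'].astype(int); W=cloud(s)
    t=(W[...,1]<.44)&(W[...,1]>.2)&(W[...,0]>.33)&(W[...,0]<.65)
    h=cv2.cvtColor(s['frame'],cv2.COLOR_RGB2HSV); m=t&((h[...,1]>40)|(h[...,2]<70))
    m=cv2.morphologyEx(m.astype(np.uint8),cv2.MORPH_CLOSE,np.ones((5,5)))
    for c in comps(m,500): print('tray',n,c.sum(),rect(s,c,.014))
E
```

```text
== ww
red 1900 (array([456.9,  16.4]), array([92.4, 91.9]), 4.15) ('lsq', array([455.7,  17.8]), 58.0, 'enc', array([456.8,  16.1]), 64.1)
red 1245 (array([461.3, -88.6]), array([86.3, 91.7]), 48.71) ('lsq', array([459.4, -91. ]), 46.1, 'enc', array([459.3, -90.9]), 46.7)
tall 999 0.0774 [ 0.541 -0.032  0.075] (array([541. , -31.9]), array([39.6, 39.6]), 34.89) ('lsq', array([540.8, -31.8]), 19.9, 'enc', array([540.9, -31.9]), 20.2)
tall 250 0.0614 [ 0.532 -0.07   0.058] (array([531.6, -68.5]), array([44.6,  6.9]), 1.78) ('lsq', array([531.5, -74.4]), 21.5, 'enc', array([531.6, -70.2]), 22.4)
tall 247 0.0614 [0.527 0.006 0.058] (array([526.7,   4.8]), array([44.2,  7.2]), 3.91) ('lsq', array([526.1,  11.5]), 20.2, 'enc', array([526.7,   4.7]), 22.2)
tall 2030 0.0809 [ 0.466 -0.089  0.075] (array([463.2, -90. ]), array([62.2, 61.4]), 1.12) ('lsq', array([463.7, -89.7]), 31.2, 'enc', array([463.7, -89.6]), 31.6)
tall 2089 0.0752 [0.462 0.016 0.072] (array([460.3,  16.7]), array([56.6, 56.1]), 89.92) ('lsq', array([459.2,  17.6]), 34.9, 'enc', array([459.7,  16.8]), 39.1)
tall 40077 0.3
[... 686 characters left out ...]
 array([464.3, -86.8]), 30.5, 'enc', array([464.4, -86.7]), 31.1)
tall 359 0.0784 [0.46  0.021 0.073] (array([459.8,  20.9]), array([52.3, 52.5]), 0.11) ('lsq', array([460.5,  21.5]), 33.4, 'enc', array([459.8,  20.9]), 37.1)
planter wp 3406 0.0599596436938378 ('lsq', array([ 506., -320.]), 43.3, 'enc', array([ 505.9, -320. ]), 43.6)
planter wp 33633 0.3591898220359044 ('lsq', array([  15.9, -300.2]), 402.9, 'enc', array([  98.4, -304.4]), 409.2)
planter top0 590 0.06048060110206244 ('lsq', array([ 506.6, -315.5]), 43.3, 'enc', array([ 506.9, -315.3]), 44.3)
tray wt 16193 (array([480.3, 332.2]), array([129.7, 239.5]), 86.24)
tray wt 39994 (array([167.1, 324.7]), array([920.8, 283.4]), 89.82)
```

```bash
python3 - <<'E'
from h import *
q=ori(np.pi/2)
arm.move_to([.48,.33,.25],q); snap('wrist','wt2')
arm.move_to([.52,-.03,.25],q); snap('wrist','ww2')
arm.move_to([.52,-.30,.25],q); snap('wrist','wp2')
print(arm.get_state()['time_s'],arm.get_state()['tool_pos'])
E
cat > meas.py <<'E'
from h import *
for n in('ww','ww2'):
    s=ld(n); f=s['frame']; hsv=cv2.cvtColor(f,cv2.COLOR_RGB2HSV); W=cloud(s); Z=W[...,2]
    print('==',n)
    ok=(W[...,0]>.40)&(W[...,0]<.575)&(W[...,1]>-.16)&(W[...,1]<.09)&(Z<.1)
    red=((hsv[...,0]<12)|(hsv[...,0]>172))&(hsv[...,1]>90)&ok
    for m in comps(red,100): print('red',m.sum(),rect(s,m,.008),circ(s,m,.008)[3:])
    for m in comps((Z>.045)&ok,60):
        zt=np.nanpercentile(Z[m],95); print('tall',m.sum(),round(zt,4),rect(s,m,.068),circ(s,m,.068))
for n in('wp','wp2'):
    s=ld(n); W=cloud(s);Z=W[...,2]; sat=cv2.cvtColor(s['frame'],cv2.COLOR_RGB2HSV)[...,1]
    ok=(W[...,1]<-.2)&(W[...,1]>-.4)&(W[...,0]>.42)&(W[...,0]<.62)&(Z>.045)&(sat<90)&(Z<.1)
    for m in comps(ok,60): print('planter',n,m.sum(),np.nanmedian(Z[m]),circ(s,m,.060))
for n in('wt','wt2'):
    s=ld(n); W=cloud(s)
    t=(W[...,1]<.44)&(W[...,1]>.2)&(W[...,0]>.33)&(W[...,0]<.65)&(W[...,2]<.1)
    h=cv2.cvtColor(s['frame'],cv2.COLOR_RGB2HSV); m=t&((h[...,1]>40)|(h[...,2]<70))
    m=cv2.morphologyEx(m.astype(np.uint8),cv2.MORPH_CLOSE,np.ones((5,5)))
    for c in comps(m,500): print('tray',n,c.sum(),rect(s,c,.014))
E
python3 meas.py
```

```text
9.1417 [ 0.52065008 -0.29836869  0.25042616]
== ww
red 1900 (array([456.9,  16.4]), array([92.4, 91.9]), 4.15) ('enc', array([456.8,  16.1]), 64.1)
red 1245 (array([461.3, -88.6]), array([86.3, 91.7]), 48.71) ('enc', array([459.3, -90.9]), 46.7)
tall 1005 0.0774 (array([541. , -31.9]), array([39.6, 39.6]), 34.89) ('lsq', array([541. , -31.9]), 20.0, 'enc', array([541.1, -32. ]), 20.3)
tall 250 0.0614 (array([531.6, -68.5]), array([44.6,  6.9]), 1.78) ('lsq', array([531.5, -74.4]), 21.5, 'enc', array([531.6, -70.2]), 22.4)
tall 247 0.0614 (array([526.7,   4.8]), array([44.2,  7.2]), 3.91) ('lsq', array([526.1,  11.5]), 20.2, 'enc', array([526.7,   4.7]), 22.2)
tall 2030 0.0809 (array([463.2, -90. ]), array([62.2, 61.4]), 1.12) ('lsq', array([463.7, -89.7]), 31.2, 'enc', array([463.7, -89.6]), 31.6)
tall 2089 0.0752 (array([460.3,  16.7]), array([56.6, 56.1]), 89.92) ('lsq', array([459.2,  17.6]), 34.9, 'enc', array([459.7,  16.8]), 39.1)
== ww2
red 2294 (array([456.8,  16.5]), array([91.9, 91.8]), 4.17) ('enc', array([456.7,  16.6]), 64.1)
red 1450 (array([456.7, -87.7]), array([93.2,
[... 415 characters left out ...]
([524.3,  20.1]), 24.5, 'enc', array([524.9,   4.2]), 22.8)
tall 217 0.0611 (array([528.8, -68.9]), array([45.7,  7.5]), 3.42) ('lsq', array([529.1, -64.9]), 19.9, 'enc', array([528.8, -68.1]), 22.9)
tall 849 0.0772 (array([540.8, -32.2]), array([42.5, 38.9]), 0.07) ('lsq', array([541.4, -32. ]), 20.8, 'enc', array([541.2, -32.1]), 21.7)
planter wp 3406 0.0599596436938378 ('lsq', array([ 506., -320.]), 43.3, 'enc', array([ 505.9, -320. ]), 43.6)
planter wp2 3156 0.05984752676512656 ('lsq', array([ 506. , -320.1]), 43.2, 'enc', array([ 506.1, -320. ]), 43.6)
tray wt 16193 (array([480.3, 332.2]), array([129.7, 239.5]), 86.24)
tray wt2 15028 (array([480.2, 332.2]), array([129.7, 238.8]), 86.26)
```

View pics/ww2.png

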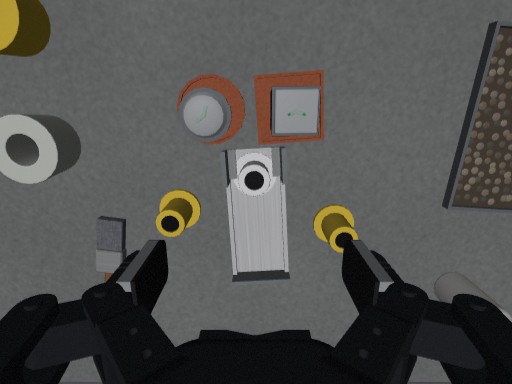

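Both wrist views agree to within about 1 mm, so I trust them; the top camera is off by about 4 mm in y. Picking the round cup first.

```bash
cat >> h.py <<'E'
A=np.pi/2
def gz(): return arm.get_state()['tool_pos']
def info(t=''):
    st=arm.get_state(); print(t,'t',round(st['time_s'],2),'pos',np.round(st['tool_pos'],4),'F',np.round(st['ft_force'],1),'w',round(st['gripper_width'],3),'M',np.round(st['wrist_torque'],2))
def put(x,y,z,ang,hi=.20,sp=.25,over=.008,force=4.):
    """carry from present spot to x,y and lower to nominal TCP z, stopping on touch"""
    p=gz(); arm.move_l([p[0],p[1],hi],speed=.15); 
    arm.move_l([x,y,hi],speed=sp,attitude=ori(ang)); arm.move_l([x,y,z+over],speed=.15); info('above')
    r=arm.move_l([x,y,z-.003],speed=.02,max_force=force); info(f'touch {r}')
E
python3 - <<'E'
from h import *
x,y=.4637,-.0897
arm.move_to([x,y,.15],ori(A)); info()
r=arm.move_l([x,y,.025],speed=.1,max_force=8); info(r)
arm.grip(0.0,30); info('grip'); snap('wrist','g1')
p=gz(); arm.move_l([p[0],p[1],p[2]+.03],speed=.05); info('lift'); snap('wrist','g2')
E
python3 -c "
import cv2,numpy as np
cv2.imwrite('pics/m3.png',cv2.resize(np.hstack([cv2.imread('pics/g1.png'),cv2.imread('pics/g2.png')]),(800,300)))"
```

```text
t 10.09 pos [ 0.4643 -0.09    0.1511] F [ 0.5 -0.   0.5] w 0.998 M [ 0.01  0.02 -0.01]
False t 11.49 pos [ 0.4643 -0.0898  0.0259] F [-0.6  0.1 -0.6] w 1.001 M [ 0.06  0.   -0.  ]
grip t 11.92 pos [ 0.4653 -0.0892  0.0272] F [0.6 1.9 6.6] w 0.59 M [ 0.65 -0.07 -0.04]
lift t 12.76 pos [ 0.4651 -0.0892  0.0569] F [-1.1 -0.2 -2.2] w 0.59 M [-0.07 -0.01  0.05]
```

View pics/m3.png

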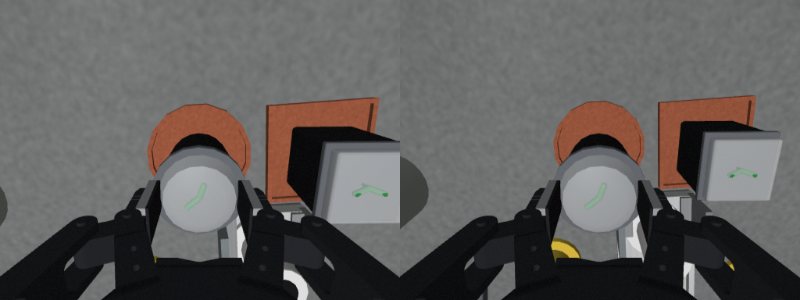

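The round cup is held upright. Placing it at the far end of the tray, then fetching the square cup.

```bash
python3 - <<'E'
from h import *
put(.535,.3286,.0285,A)
arm.grip(1.0); info('rel'); p=gz(); arm.move_l([p[0],p[1],.17],speed=.15); snap('wrist','g3')
x,y=.4596,.0166
arm.move_to([x,y,.17],ori(A)); snap('wrist','g4')
r=arm.move_l([x,y,.025],speed=.12,max_force=8); info(r)
arm.grip(0.0,30); info('grip')
p=gz(); arm.move_l([p[0],p[1],p[2]+.03],speed=.05); info('lift'); snap('wrist','g5')
E
python3 -c "
import cv2,numpy as np
cv2.imwrite('pics/m4.png',cv2.resize(np.hstack([cv2.imread('pics/g3.png'),cv2.imread('pics/g5.png')]),(800,300)))"
```

```text
above t 16.99 pos [0.5358 0.329  0.0381] F [ 1.1  0.4 -1.9] w 0.592 M [-0.03  0.02 -0.  ]
touch True t 17.45 pos [0.5352 0.3286 0.0283] F [-0.7 -0.9  4.3] w 0.589 M [ 0.05  0.04 -0.01]
rel t 17.89 pos [0.5342 0.3281 0.0264] F [-0.3 -0.3 -1. ] w 1.0 M [-0.04  0.02  0.03]
False t 21.68 pos [0.4603 0.0166 0.026 ] F [ 0.4 -0.3  0.4] w 0.997 M [ 0.01 -0.04 -0.04]
grip t 22.11 pos [0.4601 0.0167 0.0257] F [0.1 1.4 2.2] w 0.579 M [ 0.1  -0.02 -0.03]
lift t 22.88 pos [0.4599 0.0167 0.0555] F [-0.1  1.1 -0.8] w 0.573 M [-0.02  0.04  0.04]
```

View pics/m4.png

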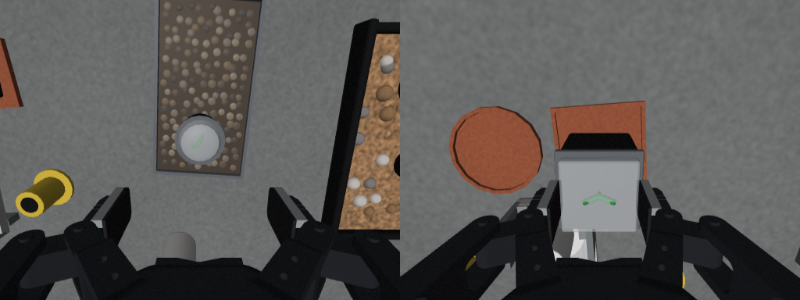

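The round cup stands upright on the tray and the square cup is held straight. I'll place it, then take a look at the lane.

```bash
python3 - <<'E'
from h import *
put(.425,.336,.0267,A)
arm.grip(1.0); info('rel'); p=gz(); arm.move_l([p[0],p[1],.2],speed=.2); snap('wrist','g6')
arm.move_to([.56,-.03,.24],ori(A)); snap('wrist','l1')
arm.move_to([.47,-.03,.2],ori(-A)); snap('wrist','l2'); info()
E
cat > lane.py <<'E'
from h import *
import sys
for n in sys.argv[1:]:
    s=ld(n); W=cloud(s); Z=W[...,2]; V=cv2.cvtColor(s['frame'],cv2.COLOR_RGB2HSV)
    ok=(W[...,0]>.48)&(W[...,0]<.72)&(W[...,1]>-.1)&(W[...,1]<.04)&(Z<.1)&(Z>.006)&(V[...,1]<90)
    m=max(comps(ok,300),key=lambda c:c.sum())
    P=W[m]; print(n,'lane',cv2.minAreaRect((P[:,:2]*1000).astype(np.float32)))
    for c in comps((Z>.045)&ok,80):
        Q=W[c]; print(' tall',c.sum(),rect(s,c,.068 if np.nanpercentile(Q[:,2],95)>.068 else .059),np.round(np.nanpercentile(Q[:,2],95),4), circ(s,c,np.nanpercentile(Q[:,2],95)-.003))
E
python3 lane.py l1 l2
python3 -c "
import cv2,numpy as np
cv2.imwrite('pics/m5.png',cv2.resize(np.hstack([cv2.imread('pics/g6.png'),cv2.imread('pics/l2.png')]),(800,300)))"
```

```text
above t 26.72 pos [0.4257 0.3364 0.036 ] F [-0.5  0.  -2.2] w 0.577 M [-0.01  0.01 -0.04]
touch True t 27.17 pos [0.4252 0.3363 0.0266] F [0.6 0.6 3.4] w 0.574 M [ 0.11 -0.05 -0.05]
rel t 27.62 pos [0.4244 0.3356 0.0253] F [-0.  -0.1 -0.6] w 1.0 M [-0.    0.11 -0.05]
 t 32.89 pos [ 0.4701 -0.03    0.2   ] F [ 0.2 -0.1 -0.1] w 0.996 M [ 0.02 -0.01  0.02]
l1 lane ((601.7988891601562, -27.698699951171875), (190.92379760742188, 83.15474700927734), 3.481874704360962)
 tall 234 (array([526.6,   5.6]), array([45.1,  7.1]), 1.89) 0.0612 ('lsq', array([528.9,  -2.9]), 19.4, 'enc', array([526.7,   5.7]), 22.9)
 tall 242 (array([531.4, -69.7]), array([45.5,  7.6]), 2.93) 0.0614 ('lsq', array([532.3, -72.6]), 18.2, 'enc', array([531.5, -70.9]), 22.8)
 tall 914 (array([542., -32.]), array([39.3, 39.4]), 45.6) 0.0773 ('lsq', array([541.1, -31.9]), 19.6, 'enc', array([541.1, -31.7]), 19.9)
 tall 476 (array([691.1, -22.2]), array([12.3, 81.7]), 3.56) 0.0611 ('lsq', array([692.9, -22.4]), 36.9, 'enc', array([694.1, -22. ]), 41.1)
l2 lane ((575.47802734375, -29.130416870117188), (139.5261993408203, 83.1550521850586), 3.4564898014068604)
 tall 1339 (array([541.7, -31.8]), array([40.3, 39.2]), 0.02) 0.0773 ('lsq', array([541.3, -31.7]), 19.7, 'enc', array([541.4, -31.9]), 20.2)
 tall 332 (array([531.6, -69.2]), array([46.4,  7.2]), 2.2) 0.0617 ('lsq', array([531.4, -67.1]), 21.0, 'enc', array([531.6, -70.3]), 23.3)
 tall 327 (array([527.1,   5.8]), array([45.9,  7.6]), 3.59) 0.0615 ('lsq', array([528.3,   3.8]), 20.5, 'enc', array([527.1,   5.2]), 23.1)
```

View pics/m5.png

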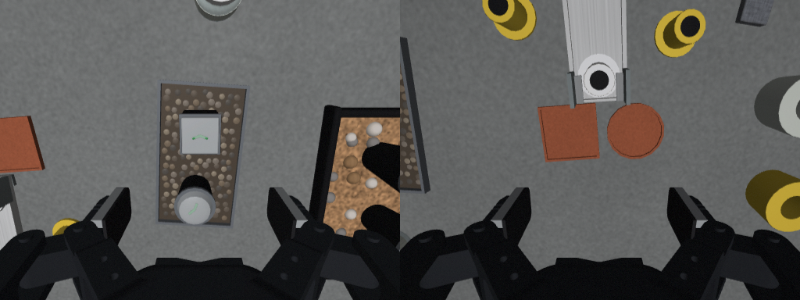

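View pics/l1.png

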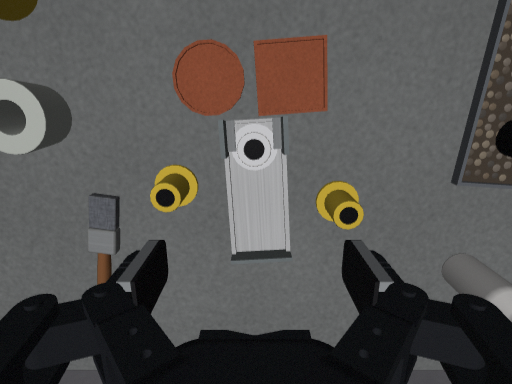

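Both cups stand on the tray. The lane origin is at about (0.507,-0.0334) with heading 3.47°. Pushing the cap up now with nearly shut fingers.

```bash
cat >> h.py <<'E'
TH=np.deg2rad(3.47); LO=np.array([.507,-.0334]); LX=np.array([np.cos(TH),np.sin(TH)])
def lane(x,z): p=LO+LX*x; return [p[0],p[1],z]
E
python3 - <<'E'
from h import *
arm.grip(0.12,30)
arm.move_to(lane(-.022,.12),ori(A+TH)); info()
arm.move_l(lane(-.020,.036),speed=.1,max_force=8); info('down')
r=arm.move_l(lane(.068,.0448),speed=.04,max_force=12); info(f'push {r}'); snap('wrist','p1')
p=gz(); q=np.r_[np.array(p[:2])-LX*.015,p[2]]; arm.move_l(list(q),speed=.05); 
arm.move_l([q[0],q[1],.2],speed=.2); 
arm.move_to([.59,-.03,.22],ori(A)); arm.grip(1.0); snap('wrist','p2'); info()
E
python3 lane.py p2
python3 -c "
import cv2,numpy as np
cv2.imwrite('pics/m6.png',cv2.resize(np.hstack([cv2.imread('pics/p1.png'),cv2.imread('pics/p2.png')]),(800,300)))"
```

```text
t 36.29 pos [ 0.4851 -0.0347  0.1201] F [ 0.1 -0.7  0.8] w 0.119 M [-0.01 -0.06 -0.  ]
down t 37.28 pos [ 0.4876 -0.0347  0.0368] F [-0.3 -1.3  0.6] w 0.118 M [-0.01 -0.02  0.  ]
push False t 39.64 pos [ 0.5748 -0.0293  0.0448] F [ 1.   0.1 -0.4] w 0.119 M [-0.03  0.01 -0.01]
 t 42.1 pos [ 0.59 -0.03  0.22] F [-0.7  1.3  0.1] w 1.002 M [ 0.02  0.03 -0.03]
p2 lane ((600.3779907226562, -23.65176773071289), (193.177490234375, 92.13607025146484), 3.091909646987915)
 tall 292 (array([526.8,   5.7]), array([45.8,  7.4]), 3.79) 0.0612 ('lsq', array([528. ,  -3.3]), 21.0, 'enc', array([526.9,   5.4]), 23.0)
 tall 287 (array([531.7, -69.8]), array([45.4,  7.5]), 3.23) 0.0613 ('lsq', array([530.9, -65.1]), 19.8, 'enc', array([531.7, -70.1]), 22.9)
 tall 1093 (array([541.3, -31.9]), array([39.5, 39.6]), 45.09) 0.0773 ('lsq', array([541.1, -31.9]), 19.6, 'enc', array([541.2, -31.8]), 19.9)
 tall 522 (array([691.5, -22.2]), array([11.5, 82.4]), 3.49) 0.0612 ('lsq', array([712.1, -21.7]), 42.8, 'enc', array([694.5, -22. ]), 41.4)
```

View pics/m6.png

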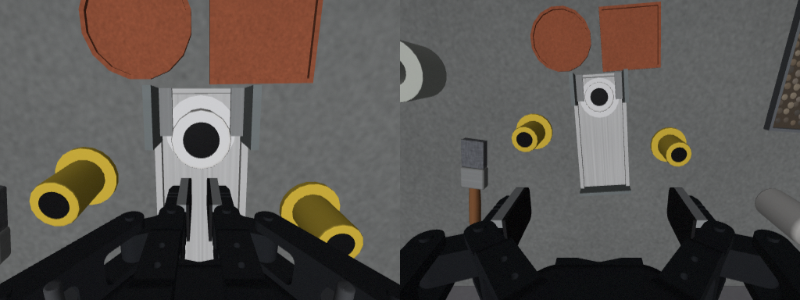

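The cap is still at its old spot. I'll check what happened in p1.

```bash
python3 lane.py p1; python3 -c "
import cv2
a=cv2.imread('pics/p1.png')[90:384,150:370]; cv2.imwrite('pics/p1c.png',cv2.resize(a,None,fx=2.0,fy=2.0))"; python3 - <<'E'
from h import *
s=ld('p1'); W=cloud(s)
for u,v in [(257,175),(257,150),(230,240),(285,240),(238,280),(276,280),(235,232),(275,232)]: print((u,v),np.round(W[v,u],4))
print(np.round(s['T'],3).tolist())
E
```

```text
p1 lane ((593.4872436523438, -27.97747039794922), (174.3246307373047, 83.4960708618164), 3.467586040496826)
 tall 1285 (array([531.8, -68.8]), array([46.4,  8.9]), 2.28) 0.0612 ('lsq', array([532.1, -76.1]), 21.6, 'enc', array([532. , -70.3]), 23.5)
 tall 1322 (array([527.3,   4.9]), array([46.4,  9.4]), 4.98) 0.0611 ('lsq', array([527.7,  11.7]), 21.7, 'enc', array([527.3,   6.4]), 23.5)
 tall 4501 (array([542.8, -31.6]), array([41.1, 40.8]), 39.25) 0.0771 ('lsq', array([541.1, -31.7]), 19.9, 'enc', array([541. , -31.8]), 20.5)
 tall 352 (array([579. , -45.5]), array([13.8, 17.5]), 3.49) 0.0993 ('lsq', array([564.9, -43.2]), 7.3, 'enc', array([565. , -43.6]), 9.1)
 tall 393 (array([583.3, -15.7]), array([26.2, 17.4]), 4.04) 0.0995 ('lsq', array([568.7, -22.6]), 10.2, 'enc', array([568.8, -23.3]), 11.1)
(257, 175) [ 0.5387 -0.0319  0.0749]
(257, 150) [ 0.5259 -0.0327  0.0746]
(230, 240) [ 0.5644 -0.0429  0.0985]
(285, 240) [ 0.5666 -0.0166  0.0906]
(238, 280) [ 0.5724 -0.0378  0.1179]
(276, 280) [ 0.563  -0.024   0.1307]
(235, 232) [ 0.5643 -0.0412  0.0896]
(275, 232) [ 0.5631 -0.0217  0.0898]
[[-0.06, -0.957, -0.283, 0.503], [0.998, -0.058, -0.016, -0.035], [-0.001, -0.284, 0.959, 0.223], [0.0, 0.0, 0.0, 1.0]]
```

View pics/p1c.png

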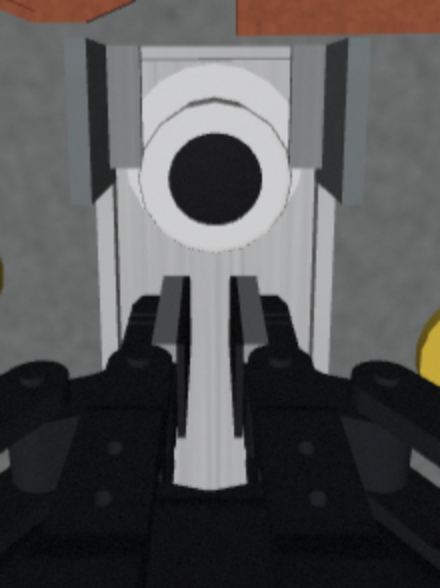

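Cap unmoved while the fingers ended beyond it. I'll repeat in small steps, fingers shut, and look partway.

```bash
python3 - <<'E'
from h import *
arm.grip(0.0,30)
arm.move_to(lane(-.024,.12),ori(A+TH))
arm.move_l(lane(-.020,.034),speed=.12,max_force=8); info('down'); snap('wrist','q0'); snap('scene','qs0')
for i,x in enumerate([0.0,.01,.02]):
    r=arm.move_l(lane(x,.034+.1*max(x,0)),speed=.04,max_force=12); info(f'{x} {r}'); snap('wrist',f'q{i+1}')
    s=snap('scene',f'qs{i+1}')
    if r: break
E
python3 -c "
import cv2,numpy as np
I=lambda n:cv2.imread(f'pics/{n}.png')
c=lambda n:cv2.resize(I(n)[150:260,180:330],(400,293),interpolation=cv2.INTER_CUBIC)
import os
k=max(i for i in range(4) if os.path.exists(f'pics/q{i}.png'))
cv2.imwrite('pics/m7.png',np.vstack([np.hstack([cv2.resize(I('q0'),(400,300)),cv2.resize(I(f'q{k}'),(400,300))]),np.hstack([c('qs0'),c(f'qs{k}')])]))"
```

```text
down t 44.38 pos [ 0.4878 -0.0347  0.035 ] F [0.6 0.3 0.5] w -0.001 M [ 0.03  0.02 -0.03]
0.0 False t 45.12 pos [ 0.5069 -0.0334  0.0338] F [ 0.5  1.2 -0.5] w 0.004 M [0.03 0.01 0.  ]
0.01 False t 45.62 pos [ 0.5171 -0.0328  0.035 ] F [ 0.2  0.5 -0.9] w -0.003 M [-0.01  0.02 -0.03]
0.02 False t 46.12 pos [ 0.5272 -0.0322  0.036 ] F [ 0.  -0.6 -0. ] w -0.002 M [-0.    0.01 -0.  ]
```

View pics/m7.png

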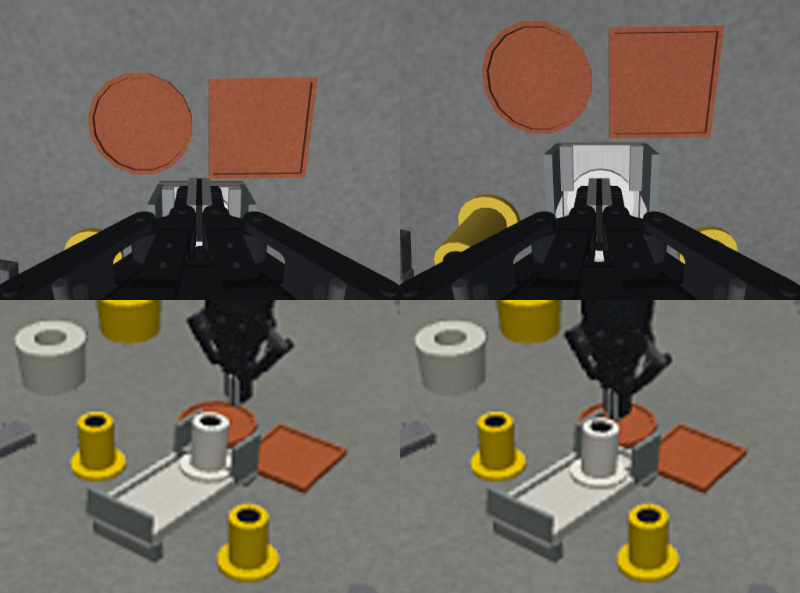

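This time the cap is moving. Continuing the push in steps, looking each time.

```bash
python3 - <<'E'
from h import *
for i,x in enumerate([.035,.05,.062,.072]):
    r=arm.move_l(lane(x,.034+.1*max(x,0)),speed=.04,max_force=12); info(f'{x} {r}')
    s=snap('scene',f'r{i}'); 
    if r: break
E
python3 -c "
import cv2,numpy as np
c=lambda n:cv2.resize(cv2.imread(f'pics/{n}.png')[150:260,180:330],(400,293),interpolation=cv2.INTER_CUBIC)
cv2.imwrite('pics/m8.png',np.vstack([np.hstack([c('r0'),c('r1')]),np.hstack([c('r2'),c('r3')])]))"
```

```text
0.035 False t 46.75 pos [ 0.5421 -0.0313  0.0374] F [-0.   0.  -0.3] w 0.004 M [-0.    0.06 -0.01]
0.05 False t 47.33 pos [ 0.5571 -0.0303  0.0389] F [ 0.3 -0.2 -0.2] w -0.003 M [ 0.03 -0.   -0.01]
0.062 False t 47.83 pos [ 0.5691 -0.0296  0.0402] F [0.4 0.2 0.2] w -0.002 M [ 0.07  0.01 -0.02]
0.072 False t 48.27 pos [ 0.5791 -0.029   0.0412] F [ 0.6 -0.3 -0.6] w -0.003 M [0.01 0.02 0.05]
```

View pics/m8.png

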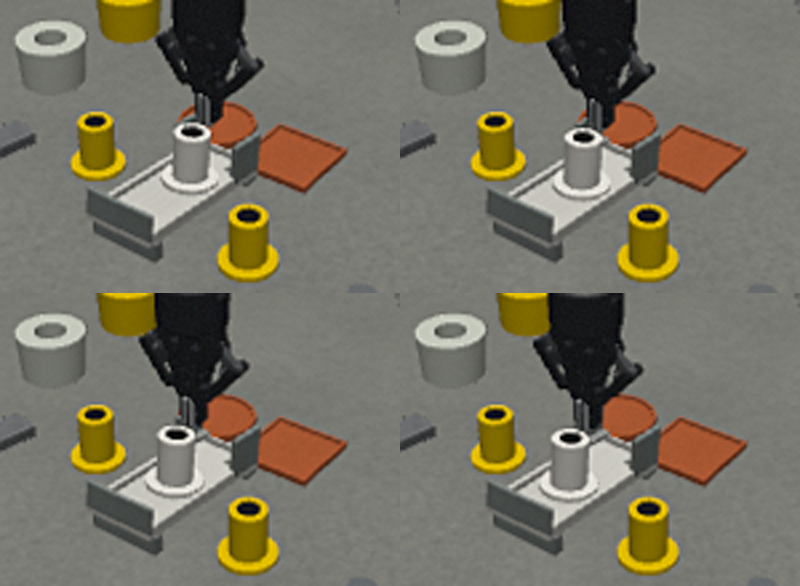

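```bash
python3 - <<'E'
from h import *
arm.move_l(lane(.055,.0405),speed=.05); snap('scene','b0')
arm.move_l(lane(.055,.15),speed=.2); arm.grip(1.0)
arm.move_to([.60,-.03,.20],ori(A)); snap('wrist','b1'); info()
E
python3 lane.py b1
python3 -c "
import cv2,numpy as np
c=lambda n:cv2.resize(cv2.imread(f'pics/{n}.png')[150:260,180:330],(400,300),interpolation=cv2.INTER_CUBIC)
cv2.imwrite('pics/m9.png',np.hstack([c('b0'),cv2.resize(cv2.imread('pics/b1.png'),(400,300))]))"
```

```text
t 50.76 pos [ 0.6001 -0.03    0.1998] F [-0.2  0.4  0.2] w 1.0 M [-0.03 -0.04 -0.  ]
b1 lane ((599.7750244140625, -30.063026428222656), (195.10366821289062, 99.64509582519531), 3.3034486770629883)
 tall 345 (array([527.2,   5.6]), array([45.7,  7.7]), 3.74) 0.0612 ('lsq', array([527.7,   1.8]), 20.7, 'enc', array([527.3,   5.2]), 23.0)
 tall 331 (array([531.7, -69.6]), array([45.1,  7.5]), 2.77) 0.0615 ('lsq', array([531.7, -72.2]), 20.0, 'enc', array([531.7, -69.7]), 22.8)
 tall 1196 (array([612.2, -27.6]), array([44.8, 40.3]), 0.03) 0.084 ('lsq', array([608.9, -27.9]), 20.5, 'enc', array([608.7, -27.8]), 21.6)
 tall 590 (array([691.4, -22. ]), array([11.6, 83.2]), 3.57) 0.0612 ('lsq', array([708.3, -21.2]), 38.2, 'enc', array([694.7, -21.8]), 41.8)
```

View pics/m9.png

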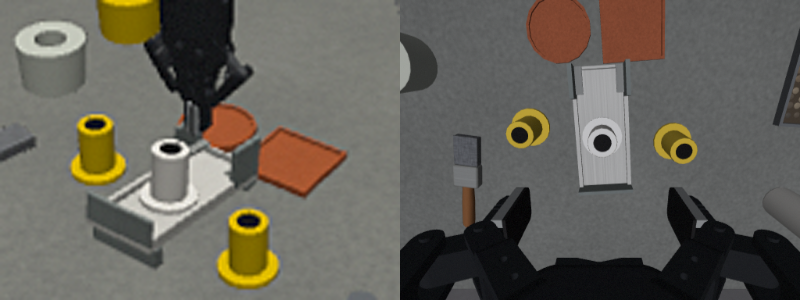

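The cap stays at lane x≈105 mm, well clear of the lips. I'll grip it with the tool tilted to the floor's normal and lift.

```bash
python3 - <<'E'
from h import *
n=np.r_[-np.sin(.1)*LX,np.cos(.1)]; z=np.array([-np.sin(TH),np.cos(TH),0]); y=-n; x=np.cross(y,z)
q=Ro.from_matrix(np.stack([x,y,z],1)).as_quat()
C=np.r_[LO+LX*.1045,.0523]; T=C-.0187*n
arm.move_to(list(T+.07*n),q); arm.grip(0.78); 
r=arm.move_l(list(T),speed=.08,max_force=8); info(f'down {r}')
arm.grip(0.0,30); info('grip'); snap('wrist','c1')
p=gz(); arm.move_l([p[0],p[1],p[2]+.04],speed=.08); 
p=gz(); arm.move_l([p[0],p[1],.16],speed=.15,attitude=ori(A+TH)); info('lift')
arm.move_l([.52,-.29,.16],speed=.25); info(); s=snap('wrist','c2'); 
W=cloud(s); print(gz())
E
python3 -c "
import cv2,numpy as np
cv2.imwrite('pics/m10.png',cv2.resize(np.hstack([cv2.imread('pics/c1.png'),cv2.imread('pics/c2.png')]),(800,300)))"
```

```text
down False t 52.59 pos [ 0.6137 -0.027   0.0345] F [ 0.4 -0.6  0.1] w 0.785 M [-0.04  0.05 -0.05]
grip t 52.96 pos [ 0.6136 -0.027   0.0348] F [-1.6  0.5  3.9] w 0.451 M [-0.12  0.23 -0.04]
lift t 54.39 pos [ 0.6132 -0.027   0.1585] F [-0.   0.4 -1.1] w 0.452 M [-0.05  0.02  0.03]
 t 55.66 pos [ 0.5203 -0.289   0.1599] F [ 0.3  0.5 -1.1] w 0.452 M [-0.02 -0.05  0.01]
[ 0.52050171 -0.28880439  0.16002278]
```

View pics/m10.png

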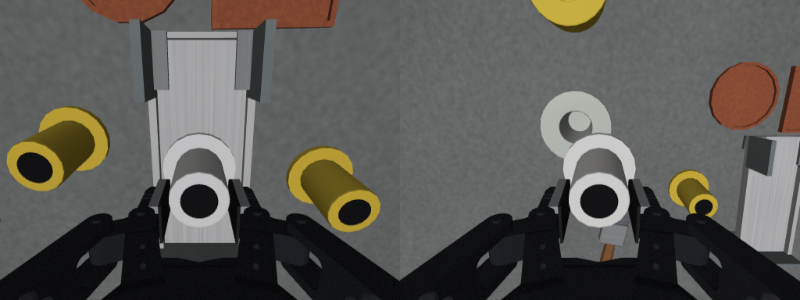

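```bash
python3 - <<'E'
from h import *
s=ld('c2'); W=cloud(s); V=cv2.cvtColor(s['frame'],cv2.COLOR_RGB2HSV)
tcp=np.array([.5203,-.289])
zt=[np.round(W[v,u],4) for u,v in [(225,257),(256,285),(286,257)]]; print(zt)
h=np.median([a[2] for a in zt if not np.isnan(a[2])])
m=(V[...,1]<40)&(V[...,2]>140)&(abs(W[...,2]-h)<.006)
m=max(comps(m),key=lambda c:c.sum()); print(h,m.sum(),circ(s,m,h),'tcp',tcp)
# flange outline
m=(V[...,1]<40)&(V[...,2]>100)&(abs(W[...,2]-(h-.054))<.006)
m=max(comps(m),key=lambda c:c.sum()); print('flange',np.nanmedian(W[m][:,2]),m.sum(),circ(s,m,h-.054))
E
```

```text
[array([ 0.5229, -0.3052,  0.2064]), array([ 0.5373, -0.2889,  0.2072]), array([ 0.5206, -0.2752,  0.2072])]
0.2072 2623 ('lsq', array([ 521.5, -290.7]), 19.3, 'enc', array([ 521.4, -290.7]), 19.5) tcp [ 0.5203 -0.289 ]
flange 0.15341164236795657 2524 ('lsq', array([ 520.5, -290.6]), 30.5, 'enc', array([ 520.6, -290.5]), 31.0)
```

```bash
python3 - <<'E'
from h import *
x,y=.5053,-.3192
arm.move_l([x,y,.16],speed=.15); arm.move_l([x,y,.082],speed=.1); info('above')
r=arm.move_l([x,y,.069],speed=.02,max_force=3); info(f'touch {r}')
snap('wrist','d0')
arm.grip(0.8); info('rel'); p=gz(); arm.move_l([p[0],p[1],.2],speed=.12); snap('wrist','d1')
arm.move_to([.49,-.30,.22],ori(-A)); snap('wrist','d2'); snap('scene','d3'); info()
E
cat > pl.py <<'E'
from h import *
for n in('d1','d2'):
    s=ld(n); W=cloud(s);Z=W[...,2]; V=cv2.cvtColor(s['frame'],cv2.COLOR_RGB2HSV)
    ok=(W[...,1]<-.25)&(W[...,1]>-.4)&(W[...,0]>.44)&(W[...,0]<.57)&(V[...,1]<60)&(Z<.13)
    for lo,hi,h in((.112,.128,.120),(.0625,.069,.066),(.052,.069,.06)):
        m=max(comps(ok&(Z>lo)&(Z<hi),20),key=lambda c:c.sum()); print(n,h,m.sum(),round(float(np.nanmedian(Z[m])),4),circ(s,m,h))
E
python3 pl.py
python3 -c "
import cv2,numpy as np
a=cv2.imread('pics/d3.png')[140:220,160:260]
cv2.imwrite('pics/m11.png',np.hstack([cv2.resize(cv2.imread('pics/d2.png'),(400,300)),cv2.resize(a,(375,300))]))"
```

```text
above t 57.01 pos [ 0.5057 -0.3195  0.0829] F [-0.2 -0.5 -0.8] w 0.454 M [-0.05 -0.02 -0.05]
touch True t 57.48 pos [ 0.5054 -0.3193  0.0739] F [-1.2  0.5  4.8] w 0.451 M [-0.03 -0.01  0.02]
rel t 57.93 pos [ 0.5048 -0.3188  0.0724] F [ 0.2 -0.2 -0. ] w 0.8 M [-0.    0.06 -0.02]
 t 62.0 pos [ 0.49 -0.3   0.22] F [ 0.8 -0.2  0.6] w 0.797 M [-0.07  0.05 -0.  ]
d1 0.12 1504 0.1216 ('lsq', array([ 505.9, -321. ]), 20.0, 'enc', array([ 505.9, -320.7]), 20.5)
d1 0.066 994 0.0674 ('lsq', array([ 506.7, -321.1]), 30.8, 'enc', array([ 506.7, -321.2]), 31.1)
d1 0.06 3036 0.0603 ('lsq', array([ 505.9, -320.1]), 43.2, 'enc', array([ 505.9, -320.1]), 43.6)
d2 0.12 1369 0.1217 ('lsq', array([ 506.8, -320.8]), 19.8, 'enc', array([ 506.7, -320.5]), 20.4)
d2 0.066 889 0.0676 ('lsq', array([ 506.2, -320.9]), 30.9, 'enc', array([ 506.3, -321. ]), 31.1)
d2 0.06 2941 0.0605 ('lsq', array([ 506.1, -319.9]), 43.3, 'enc', array([ 506.1, -319.9]), 43.6)
```

View pics/m11.png

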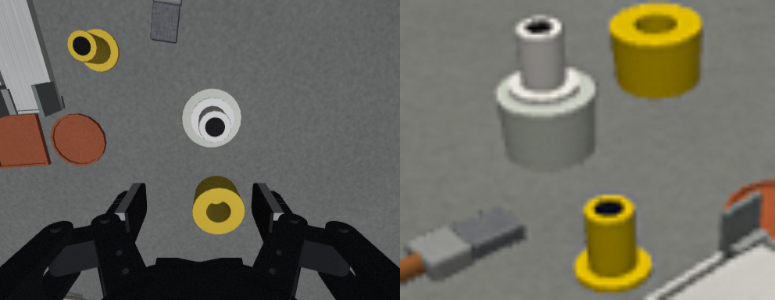

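The cap is upright and within about 1 mm of centre. Next I'll re-measure the empty saucers from earlier pictures and view the tray.

```bash
python3 - <<'E'
from h import *
arm.grip(1.0); arm.move_to([.50,.33,.25],ori(A)); snap('wrist','e1'); info()
for n in('l1','l2','p2'):
    s=ld(n); hsv=cv2.cvtColor(s['frame'],cv2.COLOR_RGB2HSV); W=cloud(s)
    ok=(W[...,0]>.39)&(W[...,0]<.53)&(W[...,1]>-.16)&(W[...,1]<.09)
    red=((hsv[...,0]<12)|(hsv[...,0]>172))&(hsv[...,1]>90)&ok
    for m in comps(red,300): print(n,m.sum(),rect(s,m,.008),circ(s,m,.008)[3:])
s=ld('e1'); W=cloud(s); Z=W[...,2]
ok=(W[...,0]>.37)&(W[...,0]<.59)&(W[...,1]>.25)&(W[...,1]<.41)&(Z<.1)
for m in comps((Z>.045)&ok,200): print('cup',m.sum(),round(np.nanpercentile(Z[m],95),4),rect(s,m,.069),circ(s,m,.069))
E
```

```text
t 64.62 pos [0.5004 0.3293 0.2499] F [-0.3 -0.4  0.3] w 0.999 M [ 0.04  0.02 -0.01]
l1 5390 (array([456.8,  16.6]), array([92., 92.]), 4.22) ('enc', array([456.8,  16.6]), 63.8)
l1 4262 (array([459.5, -91.2]), array([92. , 91.6]), 48.46) ('enc', array([459.2, -91.1]), 46.7)
l2 5079 (array([457. ,  16.4]), array([92.6, 91.9]), 4.23) ('enc', array([457.2,  16.6]), 64.1)
l2 4088 (array([459.8, -91.3]), array([92.5, 91.4]), 26.38) ('enc', array([459.8, -90.9]), 47.0)
p2 6431 (array([456.9,  16.2]), array([92. , 91.7]), 4.2) ('enc', array([456.7,  16.5]), 64.2)
p2 5089 (array([459.5, -91. ]), array([92. , 91.8]), 3.58) ('enc', array([459.3, -91.1]), 46.8)
cup 2483 0.0762 (array([424.1, 334.3]), array([56.3, 55.1]), 89.9) ('lsq', array([424.2, 335.6]), 34.9, 'enc', array([424.1, 334.4]), 39.1)
cup 1888 0.0816 (array([533.5, 326.7]), array([60.7, 62.9]), 89.93) ('lsq', array([533.7, 326.4]), 31.3, 'enc', array([533.5, 326.4]), 31.9)
```

View pics/e1.png

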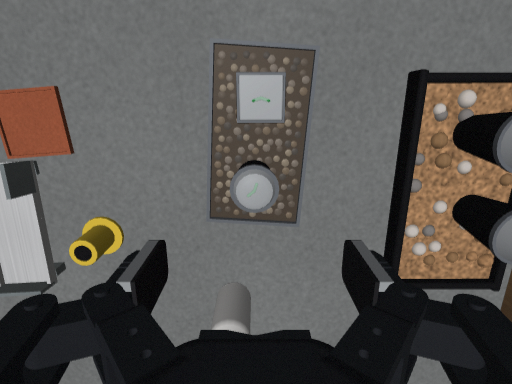

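The picture shows the square cup at (260,98) and the round cup at (254,190), both upright. Returning the square cup first.

```bash
cat > ret.py <<'E'
from h import *
import sys
def ret(cx,cy,tx,ty,ang,tag):
    arm.move_to([cx,cy,.16],ori(A)); arm.move_l([cx,cy,.0262],speed=.12,max_force=8)
    arm.grip(0.0,30); info('grip'); p=gz(); zb=p[2]-.005; arm.move_l([p[0],p[1],p[2]+.03],speed=.08); snap('wrist',tag+'a')
    put(tx,ty,zb+.004,ang)
    arm.grip(1.0); info('rel'); p=gz(); arm.move_l([p[0],p[1],.17],speed=.15)
E
python3 - <<'E'
from ret import *
ret(.4243,.3353,.4569,.0165,A+.0735,'f')
arm.move_to([.52,-.03,.25],ori(A)); snap('wrist','f1'); info()
E
cat > chk.py <<'E'
from h import *
import sys
for n in sys.argv[1:]:
    s=ld(n); hsv=cv2.cvtColor(s['frame'],cv2.COLOR_RGB2HSV); W=cloud(s); Z=W[...,2]
    ok=(W[...,0]>.39)&(W[...,0]<.505)&(W[...,1]>-.16)&(W[...,1]<.09)&(Z<.1)
    red=((hsv[...,0]<12)|(hsv[...,0]>172))&(hsv[...,1]>90)&ok
    for m in comps(red,300): print(n,'saucer',m.sum(),rect(s,m,.008),circ(s,m,.008)[3:])
    for m in comps((Z>.045)&ok,200): print(n,'cup',m.sum(),round(np.nanpercentile(Z[m],95),4),rect(s,m,.068),circ(s,m,.068))
E
python3 chk.py f1
```

```text
grip t 66.85 pos [0.4246 0.3357 0.027 ] F [0.1 0.9 3.6] w 0.575 M [ 0.04 -0.   -0.02]
above t 71.22 pos [0.4577 0.0165 0.0352] F [-0.4 -0.7 -2. ] w 0.575 M [-0.02  0.02  0.08]
touch True t 71.68 pos [0.4572 0.0167 0.0258] F [-0.9  0.3  4.1] w 0.576 M [-0.04  0.03  0.01]
rel t 72.14 pos [0.4563 0.0167 0.0246] F [-0.1  0.1 -0. ] w 1.002 M [-0.03  0.05  0.04]
 t 73.83 pos [ 0.5193 -0.0296  0.2481] F [ 0.3  0.3 -0.1] w 0.998 M [ 0.   -0.05 -0.03]
f1 saucer 2305 (array([456.8,  16.6]), array([91.9, 91.9]), 4.22) ('enc', array([456.3,  16.4]), 64.0)
f1 saucer 3743 (array([459.2, -91. ]), array([92.3, 90.8]), 89.98) ('enc', array([459.2, -91. ]), 46.7)
f1 cup 2409 0.0751 (array([456.9,  14.4]), array([56.4, 56.2]), 4.2) ('lsq', array([455.8,  14.5]), 35.2, 'enc', array([456.5,  14.6]), 38.9)
```

View pics/f1.png

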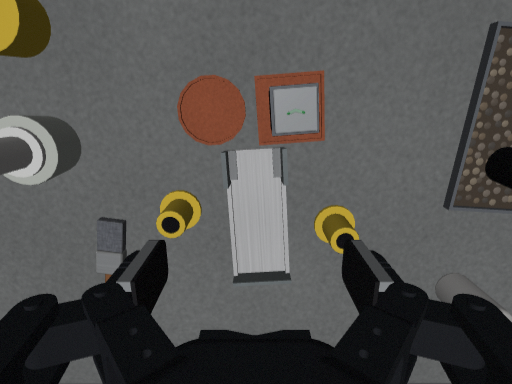

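The square cup sits about 2 mm to −y of the saucer's centre; things land about 1.8 mm −y of the TCP. I'll correct for that on the round cup, then nudge the square one.

```bash
python3 - <<'E'
from ret import *
ret(.5337,.3282,.4594,-.0892,A,'k')
arm.move_to([.52,-.03,.25],ori(A)); snap('wrist','k1')
arm.move_to([.46,-.03,.25],ori(-A)); snap('wrist','k2'); info()
E
python3 chk.py k1 k2
```

```text
grip t 76.92 pos [0.5348 0.3288 0.0283] F [1.  1.7 5. ] w 0.589 M [-0.03 -0.   -0.01]
above t 81.71 pos [ 0.4601 -0.0894  0.0365] F [ 0.7 -0.3 -1.8] w 0.588 M [-0.01 -0.01  0.02]
touch True t 82.16 pos [ 0.4595 -0.0893  0.0272] F [-0.7  0.7  3.9] w 0.587 M [-0.02  0.05  0.01]
rel t 82.61 pos [ 0.4586 -0.089   0.0259] F [-0.7 -0.2  0. ] w 0.998 M [ 0.03  0.02 -0.02]
 t 86.99 pos [ 0.46 -0.03  0.25] F [-0.8 -0.2  0.4] w 1.003 M [-0.04  0.01 -0.04]
k1 saucer 2330 (array([456.8,  16.6]), array([92. , 91.9]), 4.14) ('enc', array([457. ,  16.9]), 64.0)
k1 saucer 1433 (array([459.1, -88.8]), array([92.6, 88.2]), 10.69) ('enc', array([459.4, -91. ]), 46.5)
k1 cup 2406 0.0751 (array([456.9,  14.3]), array([56.3, 56. ]), 4.21) ('lsq', array([456.2,  13.9]), 35.4, 'enc', array([456.5,  14.5]), 39.0)
k1 cup 2317 0.0808 (array([460. , -90.6]), array([61.1, 62.3]), 0.04) ('lsq', array([459.9, -90.9]), 31.1, 'enc', array([460.1, -90.9]), 31.5)
k2 saucer 1888 (array([456.9,  16.4]), array([92.4, 91.9]), 4.24) ('enc', array([456.5,  16.5]), 63.6)
k2 saucer 1353 (array([464.9, -86.9]), array([80.1, 92.6]), 38.72) ('enc', array([459.6, -91. ]), 46.8)
k2 cup 2013 0.0809 (array([459.9, -90.9]), array([61.2, 62.7]), 0.0) ('lsq', array([460. , -90.9]), 31.2, 'enc', array([460.2, -91. ]), 31.6)
k2 cup 2085 0.0751 (array([457.6,  14.6]), array([57.2, 56.5]), 4.16) ('lsq', array([457.9,  13.7]), 35.3, 'enc', array([457.3,  14.7]), 39.1)
```

View pics/k2.png

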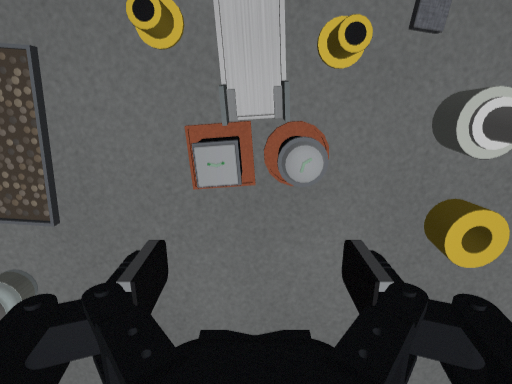

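The round cup is within 0.6 mm of centre. The square one is 2 mm off, and there is time for a quick correction.

```bash
python3 - <<'E'
from h import *
a=A+.0735
arm.move_to([.457,.0164,.16],ori(a)); arm.move_l([.457,.0164,.0255],speed=.12,max_force=8); arm.grip(0.0,30); info('grip')
p=gz(); arm.move_l([p[0],p[1],p[2]+.008],speed=.05); arm.move_l([.4567,.0184,p[2]+.008],speed=.03)
r=arm.move_l([.4567,.0184,p[2]-.003],speed=.02,max_force=4); info(r)
arm.grip(1.0); p=gz(); arm.move_l([p[0],p[1],.2],speed=.12)
arm.move_to([.46,-.03,.25],ori(-A)); snap('wrist','n2'); snap('scene','n3'); snap('top','n4'); info()
E
python3 chk.py n2; python3 -c "
import cv2,numpy as np
I=lambda n:cv2.resize(cv2.imread(f'pics/{n}.png'),(400,300))
cv2.imwrite('pics/m12.png',np.vstack([np.hstack([I('n2'),I('n3')]),np.hstack([I('n4'),I('top0')])]))"
```

```text
grip t 91.32 pos [0.4574 0.0165 0.0262] F [0.2 2.2 3. ] w 0.571 M [ 0.06  0.09 -0.02]
True t 92.33 pos [0.4567 0.0186 0.0261] F [0.2 0.5 3.3] w 0.574 M [-0.01 -0.01 -0.04]
 t 97.17 pos [ 0.46 -0.03  0.25] F [ 0.3  0.1 -0.2] w 1.0 M [-0.    0.05 -0.05]
n2 saucer 1855 (array([456.9,  16.4]), array([92.4, 91.9]), 4.25) ('enc', array([456.5,  16.7]), 63.6)
n2 saucer 1355 (array([465. , -86.9]), array([80.1, 92.3]), 38.74) ('enc', array([459.6, -90.9]), 46.8)
n2 cup 2018 0.0809 (array([459.9, -90.9]), array([61.2, 62.8]), 0.02) ('lsq', array([459.9, -90.8]), 31.2, 'enc', array([460.2, -90.9]), 31.6)
n2 cup 2083 0.0751 (array([456.9,  16.5]), array([57.3, 56.5]), 4.26) ('lsq', array([456.7,  16.1]), 35.8, 'enc', array([456.8,  16.7]), 39.2)
```

View pics/m12.png

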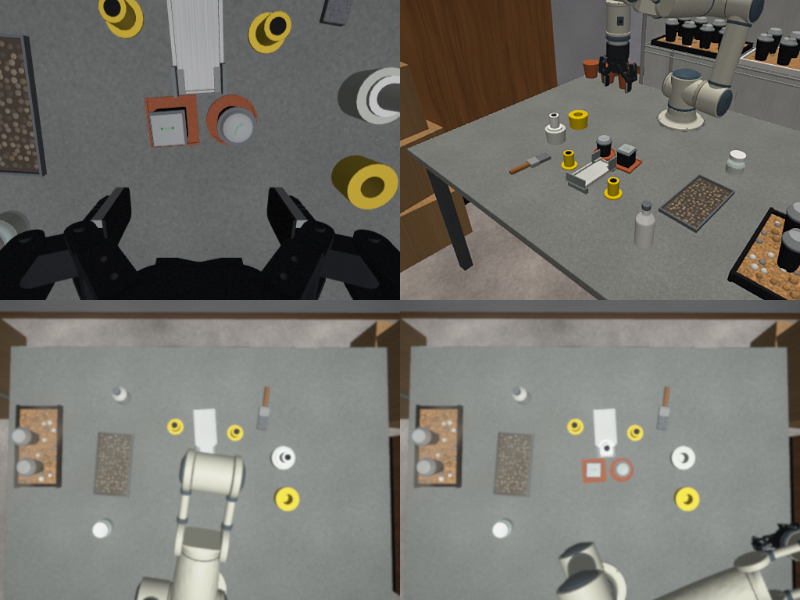

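All is in place: the cap is on the white planter, both cups are centred, and the bottle, brush and look-alikes haven't moved. Handing in.

```bash
python3 -c "
from h import *
info(); print(arm.finish_job())"
```

```text
t 97.17 pos [ 0.46 -0.03  0.25] F [ 0.3  0.1 -0.2] w 1.0 M [-0.    0.05 -0.05]
the job is handed in; nothing more can be done
None
```

The job is done and handed in at 97 s of the 131 s allowed. I stood both cups on the tray, pushed the cap up the lane, lifted it out and set it on the white planter. Then I put the cups back on their saucers.

**Last checks (wrist camera):**

| Item | Result |
|---|---|
| Cap | upright, flange and top within about 1 mm of the planter's centre |
| Round cup | about 0.5 mm from the saucer's centre |
| Square cup | less than 0.5 mm from the saucer's centre, aligned with it |
| Bottle, brush, yellow look-alikes | not moved, judged by eye from the pictures before and after |

**What failed or disagreed:**
- **First push:** with the fingers slightly open, it left the cap at its old place and the fingers ended up beyond it, with almost no force read. I found no explanation. A second push with the fingers shut moved the cap normally.
- **Square cup:** I first set it 2 mm off centre, because things landed about 1.8 mm to −y of the tool point. I lifted it about 8 mm and re-centred it.
- **Top camera:** it differed from the wrist camera by up to about 4.5 mm in y, so I relied on the wrist camera.

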